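# Unmould the wax blocks and put them in the chiller

## Robot

A 6-joint arm with a two-finger parallel gripper is mounted at the origin on the work surface. World frame = base frame: x ahead of the robot, y to its left, z up, the work surface at z = 0. Lengths are in m, angles in rad, forces in N, time in s.
With the tool pointing down it reaches from about 0.275 to 0.825 m from the base axis. Payload 4.9 kg.
Tool frame: the origin (TCP) lies midway between the tips of the shut fingers; the grasp point (between the pads) lies 19 mm behind it (grip_point_offset is the distance from the TCP to the grasp point, in m); z points along the fingers, x is the direction in which the jaws open and shut, and the axes are right-handed (so a half turn about z gives the same grasp; the last joint's range is limited). The gripper opens to 85 mm and grips with 20 to 120 N. Pads are 22 mm wide; open, the fingers measure 114 mm over their backs; the gripper's body (76 mm by 85 mm) begins 54 mm behind the grasp point. The pads swing forward as they close: fully open they stand 13 mm farther back than shut.
Start: joints at [1.083, 0.326, -0.193, 1.052, 0, 1.437], TCP at [0.191, 0.516, 0.231] pointing down, gripper open.
Joint ranges: [-2.65, 2.65], [-0.97, 1.79], [-1.3, 1.35], [-1.93, 2.1], [-1.47, 1.37], [-3.14, 3.14]. Speed limits (rad/s): [2.57, 2.57, 3.14, 3.14, 3.14, 3.14].

## Interface

Orientations are given as a rotation vector (axis times angle).
In Python, from cell import * gives the robot as it stands. Calls block until the motion is done:
- movep(position, orientation): joint-space move of the TCP to a pose.
- move_l(position, velocity=0.15, rot=None, until_force=None): straight line of the TCP; rot=None keeps the orientation; velocity is the mean speed in m/s. With until_force (N) it stops when the force on the tool has changed by that much, and returns True; else False.
- set_joints(angles): joint-space move.
- let_go() and grab(newtons=None): open the fingers fully, or close them until they stop; newtons is the grip in N (None keeps the last).
- sleep(seconds).
- ik(position, orientation): joint angles nearest the present ones, or None.
- get_state(): the state.
- grab_frame(name): name is "scene" or "top" or "wrist"; returns a dict with "img" (480x640x3 uint8, red, green, blue), "fx", "fy", "cx", "cy" (pixels), "k1" (the pictures are not rectified: a ray, as slopes to the right and down, at radius r is drawn at 1 + k1 r^2 times it, then the intrinsics apply), "cam_to_world" (4x4, takes a point from camera to world coordinates); the wrist camera has in their place "T_tool_cam" (4x4, takes a point from camera to tool coordinates, whose origin is the TCP and whose axes are the tool frame's). Camera axes: x right, y down, z forward; pixel columns grow to the right and rows downward; lengths in m; the calibration is good to about 2 mm. A picture is of the moment at which its call begins: read the wrist's pose just before it. There is no depth.
A pose or a line that the arm cannot do raises MotionError and nothing moves.
- sign_off(): hands the job in, once; it reports no verdict.
Trained networks look in the newest picture that a camera, given by its name, has taken for a name from the list of things; names that differ only in an ending like _2 or _b are one class to them, and where a whole thing is asked for, a point or a joint stands for the part that bears it (a point fixed in the world has none). Each returns a list of dicts, best first, with "score" (0 to 1); they miss things now and then, are a little off and sometimes report something else, mostly with a low value. They report only what shows in the picture. A call takes as long as a camera call. They do not tell look-alikes from the thing itself.
- spot_in(camera, name): "centre" ([column, row] in pixels, amid what is visible of it).
- silhouettes(camera, name): "mask" (480x640 bool, what is visible of it) and "centre" ([column, row] in pixels, amid what is visible of it).
- tip_of(camera, name): "centre" ([column, row] in pixels: a listed point, or the origin of a listed thing).
The state is a dict: "clock": time; "q": joint angles; "joint_velocities": joint speeds; "tau": joint torques, N m; "position": TCP position; "eef_rot": TCP orientation; "contact_force": force on the tool from outside, world axes, zero at the start; "wrist_torque": the same for the moment, N m; "finger_gap": opening from 0.0 (shut) to 1.0 (fully open).
Only numpy, scipy, OpenCV 4.12 (cv2) and the standard library are available. Lean on these libraries where they do the work, as an engineer would, in place of code of your own. Each camera call takes 0.05 s, during which the arm holds its last target.

## Task

Lift the grey dust lid off the mould tray and set it down upright on the black mat; slide the chiller's blue cover open, lift every wax block out of its mould and stand them all side by side, wax face down, on the floor of the chiller compartment, without dropping any. Then slide the blue cover fully shut over them and put the dust lid back, fully seated, on the empty mould tray. Leave the other things on the bench where they are.

Things in the scene. Friction and masses are not known exactly. Their poses are not given: they have to be found in the camera images.
- tray: fixed metal mould tray, left or right on the bench: flange 182 x 148 x 8 mm, on it a raised block 156 x 122 mm up to z = 30 mm with four open cavities 64 x 44 mm, 22 mm deep (floors at z = 8 mm), centred at x = +-38, y = +-31 mm. Origin: centre of the underside; x along its length. A block in a cavity reaches up to z = 63 mm
- lid: loose grey dust lid, open-bottomed shell 172 x 138 mm (inside 164 x 130), 64 mm high, 0.25 kg. On top an orange bridge handle: bar 80 mm along x, 14 mm thick (y), 12 high, its centre 86 mm above the origin, 16 mm free below. Origin: centre of the lower edge. Seated, it surrounds the tray's raised block with 4 mm play per side and stands on the flange, origin 8 mm above the tray's
- mat: fixed black rubber mat, 200 x 165 x 3 mm, lying on the bench on the other side from the tray. Origin: centre of the underside
- chiller: fixed white bench chiller, 156 mm (x) x 344 mm (y) x 68 mm high with aluminium guide rails to 78 mm along both long sides. The half at +y is an open-topped compartment under the sliding cover, the half at -y is the closed machine. Origin: centre of the underside
- bay (a point): centre of the chiller compartment's floor, 8 mm above the bench; axes as the chiller's. The compartment is 140 mm (x) by 160 mm (y) inside, 60 mm deep, walls 8 mm: room for four blocks lying in two by two with their length along y
- cover (a joint): blue flat sliding cover of the chiller, 142 x 176 x 6 mm, top face 74 mm above the bench: 0 m = fully shut over the compartment, 0.168 m = fully open; it opens towards the chiller's -y and stays where it is left (about 2 N to move it)
- cover_grip (a point): centre of the black bridge handle's bar on the sliding cover, 96 mm above the bench: bar 70 mm long along the chiller's x, 14 mm thick (along y, the sliding direction), 12 mm high; 16 mm free below the bar. Moves with the cover
- block0: white wax block 60 x 40 x 23 mm topped by a yellow cassette plate 62 x 44 x 8 mm with an upright grip fin 36 mm long (along x), 12 mm thick (y), from z = 31 to 55 mm; about 0.12 kg. Origin: centre of the underside; x along its length, z up. May be absent (None); if present it starts in a mould cavity under the lid
- block1: white wax block 60 x 40 x 23 mm topped by a red cassette plate 62 x 44 x 8 mm with an upright grip fin 36 mm long (along x), 12 mm thick (y), from z = 31 to 55 mm; about 0.12 kg. Origin: centre of the underside; x along its length, z up. May be absent (None); if present it starts in a mould cavity under the lid
- block2: white wax block 60 x 40 x 23 mm topped by a green cassette plate 62 x 44 x 8 mm with an upright grip fin 36 mm long (along x), 12 mm thick (y), from z = 31 to 55 mm; about 0.12 kg. Origin: centre of the underside; x along its length, z up. May be absent (None); if present it starts in a mould cavity under the lid
- block3: white wax block 60 x 40 x 23 mm topped by a blue cassette plate 62 x 44 x 8 mm with an upright grip fin 36 mm long (along x), 12 mm thick (y), from z = 31 to 55 mm; about 0.12 kg. Origin: centre of the underside; x along its length, z up. May be absent (None); if present it starts in a mould cavity under the lid
- amber: amber bottle, 52 mm across, 100 mm high (leave alone). Origin: centre of underside
- jar: white jar with red cap, 60 mm across, 75 mm high (leave alone). Origin: centre of underside
- slidebox: cardboard slide box, 80 x 100 x 35 mm (leave alone). Origin: centre of underside
- spare: empty open steel dish, 100 x 75 x 30 mm (leave alone). Origin: centre of underside
- reagent: blue bottle, 60 mm across, 130 mm high (leave alone). Origin: centre of underside
- beaker: white cup, 70 mm across, 80 mm high (leave alone). Origin: centre of underside
- spatula: spatula, 170 mm long, lying on the bench (leave alone). Origin: centre of underside
There are look-alikes about, which are no part of the job. Leave any green or red look-alike of the lid alone.

How it is judged:
On the way, in this order (a step that is already met when the one before it is completed fails the run):
1. the dust lid stands upright on the mat, released (x of lid in the frame of mat between -0.085 and 0.085 m and y of lid in the frame of mat between -0.07 and 0.07 m and height (world z) of lid below 0.012 m and angle between lid's own z axis and vertical below 0.1 rad and linear speed of lid below 0.02 m/s and contact force between the fingers and lid below 0.3 N), for 0.2 s.
2. every wax block present stands upright on the floor of the chiller compartment (x of block0 in the frame of bay between -0.062 and 0.062 m and y of block0 in the frame of bay between -0.072 and 0.072 m and z of block0 in the frame of bay between -0.006 and 0.008 m and angle between each of block0, block1, block2, block3's own z axis and vertical below 0.15 rad and linear speed of each of block0, block1, block2, block3 below 0.02 m/s and contact force between the fingers and block0 below 0.3 N and x of block1 in the frame of bay between -0.062 and 0.062 m and y of block1 in the frame of bay between -0.072 and 0.072 m and z of block1 in the frame of bay between -0.006 and 0.008 m and contact force between the fingers and block1 below 0.3 N and x of block2 in the frame of bay between -0.062 and 0.062 m and y of block2 in the frame of bay between -0.072 and 0.072 m and z of block2 in the frame of bay between -0.006 and 0.008 m and contact force between the fingers and block2 below 0.3 N and x of block3 in the frame of bay between -0.062 and 0.062 m and y of block3 in the frame of bay between -0.072 and 0.072 m and z of block3 in the frame of bay between -0.006 and 0.008 m and contact force between the fingers and block3 below 0.3 N), for 0.2 s.
At the end, for the whole second after the job is handed in: Cover shut to within 6 mm; every block present on the compartment floor (origin within 62 mm in x, 72 mm in y of its centre, under 8 mm high, tilt under 0.15 rad); lid seated on the tray (10 mm sideways, 0.15 rad, edge 3 to 12 mm above the tray underside, tilt under 0.06 rad); all at rest (value of joint cover below 0.006 m and x of block0 in the frame of bay between -0.062 and 0.062 m and y of block0 in the frame of bay between -0.072 and 0.072 m and z of block0 in the frame of bay between -0.006 and 0.008 m and angle between each of block0, block1, block2, block3's own z axis and vertical below 0.15 rad and linear speed of each of block0, block1, block2, block3, lid below 0.02 m/s and x of block1 in the frame of bay between -0.062 and 0.062 m and y of block1 in the frame of bay between -0.072 and 0.072 m and z of block1 in the frame of bay between -0.006 and 0.008 m and x of block2 in the frame of bay between -0.062 and 0.062 m and y of block2 in the frame of bay between -0.072 and 0.072 m and z of block2 in the frame of bay between -0.006 and 0.008 m and x of block3 in the frame of bay between -0.062 and 0.062 m and y of block3 in the frame of bay between -0.072 and 0.072 m and z of block3 in the frame of bay between -0.006 and 0.008 m and horizontal distance between lid and tray below 0.01 m and z of lid in the frame of tray between 0.003 and 0.012 m and angle between lid's own z axis and vertical below 0.06 rad and angle between the x axis of lid and the x axis of tray, either way round below 0.15 rad); the robot touches nothing.
It fails at once if a wax block is dropped from more than about 50 mm (moves faster than 1 m/s out of the fingers) ((linear speed of block0 above 1 m/s and contact force between the fingers and block0 below 0.05 N) or (linear speed of block1 above 1 m/s and contact force between the fingers and block1 below 0.05 N) or (linear speed of block2 above 1 m/s and contact force between the fingers and block2 below 0.05 N) or (linear speed of block3 above 1 m/s and contact force between the fingers and block3 below 0.05 N)).
It fails at once if another thing on the bench is pushed more than 40 mm or knocked over (distance of any of amber, jar, slidebox, spare, reagent, beaker, spatula from where it was at the start of the episode above 0.04 m or angle between any of amber, jar, slidebox, spare, reagent, beaker, spatula's own z axis and vertical above 0.5 rad).
Of block0, block1, block2, block3 only 2 to 4 are there at a start; the rules pass over those that are not, and their reading is None.
At some moment in a run one of lid, block0, block1, block2, block3 may be knocked a few centimetres aside while the robot is not near it.
It also fails if it takes over 210 s, if anything falls off the work surface, if the arm or the gripper's body presses on something with over 40 N, if the wrist force passes 120 N, or if a joint passes its speed limit or range.

## Working session

There is one attempt and no reset: what is moved stays moved. The work goes in short steps, each a Python script; the robot and the scene stay as the last script left them, time stands still between calls to the robot, and variables do not carry over. Pictures are saved under pics/ and viewed, and the job is handed in when it is done.

```bash
ls; mkdir -p pics; python3 - <<'E'
from cell import *
import cv2
for n in ["scene","top","wrist"]:
    f=grab_frame(n); cv2.imwrite(f"pics/{n}0.png",f["img"][:,:,::-1])
    print(n,f["fx"],f["fy"],f["cx"],f["cy"],f["k1"]); print(f.get("cam_to_world",f.get("T_tool_cam")))
print(get_state())
E
```

```text
pics
scene 465.05566026415875 465.05566026415875 326.4209030742534 247.91053676485905 0.015963286440175185
[[-0.87854471  0.40257272 -0.25708831  0.79779635]
 [ 0.47757143  0.7299298  -0.48900718  0.64289471]
 [-0.00920453 -0.5523927  -0.83353319  1.0361131 ]
 [ 0.          0.          0.          1.        ]]
top 467.3880459463925 467.3880459463925 319.50606315835296 247.00241286979707 -0.042905823605050054
[[-0.0244453  -0.9906125   0.13449648  0.34713149]
 [-0.99953218  0.02669255  0.0149306   0.0678323 ]
 [-0.0183805  -0.13406858 -0.99080158  1.1724781 ]
 [ 0.          0.          0.          1.        ]]
wrist 366.5142120619302 366.5142120619302 318.46158849496476 236.7445779562628 -0.07112309110952393
[[ 9.99999720e-01  7.16828617e-04  2.14800900e-04  1.52045522e-03]
 [-7.48289468e-04  9.60467360e-01  2.78391614e-01 -7.17865224e-02]
 [-6.75017772e-06 -2.78391697e-01  9.60467627e-01 -1.43977499e-01]
 [ 0.00000000e+00  0.00000000e+00  0.00000000e+00  1.00000000e+00]]
{'clock': 0.15, 'q': array([ 1.08278144e+00,  3.26773667e-01, -1.93329543e-01,  1.05198742e+00,
        1.65350389e-05,  1.43661717e+00]), 'joint_velocities': array([ 0.00164589, -0.00250505,  0.00229098, -0.00027193,  0.00058069,
        0.00110221]), 'tau': array([ 1.62445289e-03, -4.43704748e+01,  2.62664080e+01,  1.04444058e-02,
       -2.02027088e-06, -1.27851283e-05]), 'position': array([0.19034803, 0.51556098, 0.23069104]), 'eef_rot': array([ 2.57725886e+00,  1.79547109e+00, -1.82019129e-03]), 'contact_force': array([ 0.31264054, -0.4082033 ,  0.02937402]), 'wrist_torque': array([ 0.04117315, -0.01929815,  0.04866688]), 'finger_gap': 1.0010476913459372}
```

View pics/top0.png

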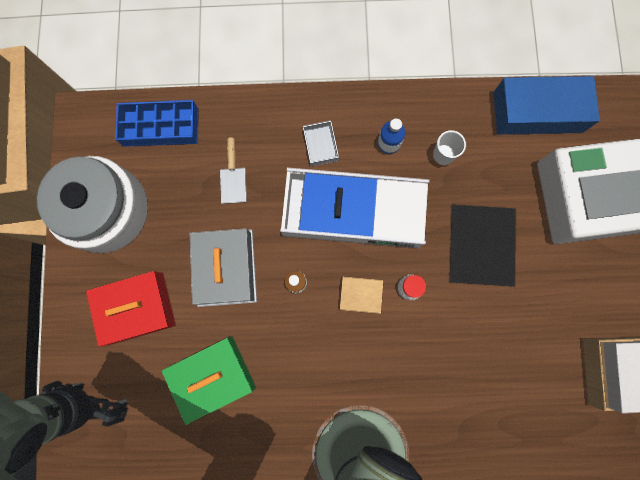

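View pics/scene0.png

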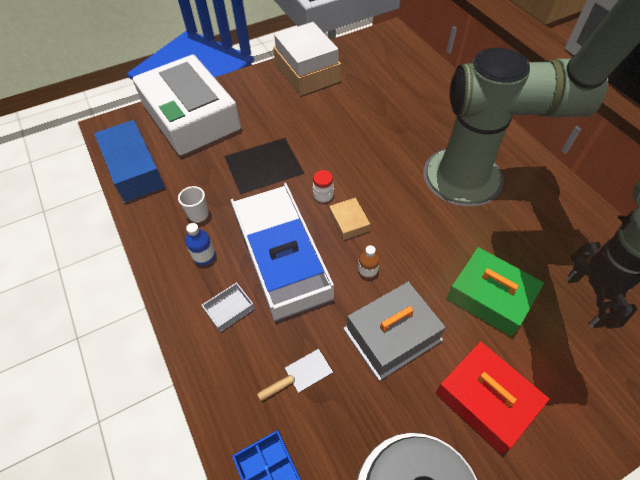

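View pics/wrist0.png

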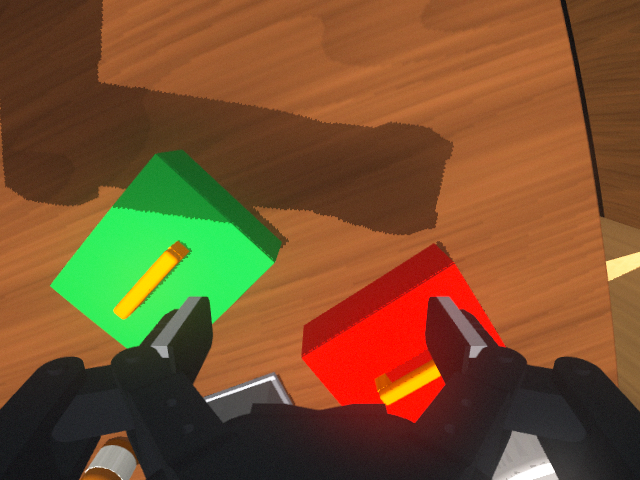

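```bash
cat > h.py <<'E'
from cell import *
import numpy as np, cv2
from scipy.spatial.transform import Rotation as R
def K(f): return np.array([[f["fx"],0,f["cx"]],[0,f["fy"],f["cy"]],[0,0,1]])
def frame(n):
    s=get_state(); f=grab_frame(n)
    if "cam_to_world" in f: f["T"]=f["cam_to_world"]
    else:
        T=np.eye(4);T[:3,:3]=R.from_rotvec(s["eef_rot"]).as_matrix();T[:3,3]=s["position"]; f["T"]=T@f["T_tool_cam"]
    return f
def p2w(f,px,z):
    px=np.atleast_2d(np.array(px,float))
    u=cv2.undistortPoints(px[:,None],K(f),np.array([f["k1"],0,0,0,0]))[:,0]
    d=np.c_[u,np.ones(len(u))]@f["T"][:3,:3].T; o=f["T"][:3,3]
    return o+d*((z-o[2])/d[:,2])[:,None]
def w2p(f,X):
    Ti=np.linalg.inv(f["T"]); X=np.atleast_2d(X)
    return cv2.projectPoints(X.astype(float),cv2.Rodrigues(Ti[:3,:3])[0],Ti[:3,3],K(f),np.array([f["k1"],0,0,0,0]))[0][:,0]
def save(f,n): cv2.imwrite(f"pics/{n}.png",f["img"][:,:,::-1])
def rect(mask):
    c=max(cv2.findContours(mask.astype(np.uint8),cv2.RETR_EXTERNAL,cv2.CHAIN_APPROX_NONE)[0],key=cv2.contourArea); return c[:,0]
def down(yaw):  # tool pointing down, tool x axis at world yaw (mod pi)
    M=np.array([[np.cos(yaw),np.sin(yaw),0],[np.sin(yaw),-np.cos(yaw),0],[0,0,-1.]]).T
    M=np.column_stack([[np.cos(yaw),np.sin(yaw),0],[np.sin(yaw),-np.cos(yaw),0],[0,0,-1.]])
    return R.from_matrix(M).as_rotvec()
E
python3 - <<'E'
from h import *
np.set_printoptions(precision=4,suppress=True)
Z=dict(tray=0,lid=8e-3,mat=0,chiller=0,bay=.008,cover_grip=.096,amber=0,jar=0,slidebox=0,spare=0,reagent=0,beaker=0,spatula=0)
for cam in ["top","scene"]:
    f=frame(cam)
    for n,z in Z.items():
        for d in tip_of(cam,n)[:3]:
            print(cam,n,round(d["score"],2),np.round(d["centre"]),p2w(f,d["centre"],z)[0])
E
```

```text
top lid 0.88 [226. 268.] [0.4576 0.3229 0.008 ]
top lid 0.81 [133. 307.] [0.3657 0.5561 0.008 ]
top lid 0.77 [213. 379.] [0.1876 0.3545 0.008 ]
top mat 0.56 [482. 247.] [ 0.4955 -0.3264  0.    ]
top chiller 0.95 [354. 214.] [ 0.5882 -0.0034  0.    ]
top cover_grip 0.78 [337. 203.] [0.5969 0.0401 0.096 ]
top amber 0.69 [295. 281.] [0.4223 0.1481 0.    ]
top jar 0.73 [411. 286.] [ 0.4023 -0.141   0.    ]
top slidebox 0.81 [361. 295.] [ 0.3834 -0.0146  0.    ]
top spare 0.74 [320. 145.] [0.7761 0.0784 0.    ]
top spare 0.47 [351. 213.] [0.5907 0.0027 0.    ]
top reagent 0.64 [391. 143.] [ 0.7761 -0.1079  0.    ]
top beaker 0.64 [442. 154.] [ 0.741  -0.2385  0.    ]
top spatula 0.94 [234. 168.] [0.7212 0.3031 0.    ]
top spatula 0.53 [441. 151.] [ 0.7489 -0.2369  0.    ]
scene lid 0.84 [486. 401.] [0.3667 0.5557 0.008 ]
scene lid 0.79 [391. 331.] [0.4595 0.3217 0.008 ]
scene lid 0.55 [491. 298.] [0.1968 0.3652 0.008 ]
scene mat 0.74 [263. 166.] [ 0.5051 -0.3196  0.    ]
scene chiller 0.67 [280. 255.] [ 0.5977 -0.0037  0.    ]
scene bay 0.65 [290. 280.] [0.6095 0.0806 0.008 ]
scene cover_grip 0.89 [287. 248.] [0.5921 0.0462 0.096 ]
scene amber 0.9 [366. 270.] [0.4219 0.1458 0.    ]
scene amber 0.34 [261. 167.] [ 0.5119 -0.3192  0.    ]
scene jar 0.55 [323. 196.] [ 0.4002 -0.128   0.    ]
scene slidebox 0.71 [350. 223.] [ 0.3808 -0.0073  0.    ]
scene spare 0.65 [230. 308.] [0.7722 0.0755 0.    ]
scene reagent 0.96 [206. 256.] [ 0.7691 -0.0978  0.    ]
scene beaker 0.82 [195. 213.] [ 0.7459 -0.2474  0.    ]
scene spatula 0.69 [293. 382.] [0.7155 0.3154 0.    ]
```

```bash
python3 - <<'E'
import cv2
t=cv2.imread("pics/top0.png")
cv2.imwrite("pics/t_lid.png",cv2.resize(t[215:320,180:300],None,fx=5,fy=5,interpolation=cv2.INTER_CUBIC))
cv2.imwrite("pics/t_ch.png",cv2.resize(t[155:260,270:440],None,fx=4.6,fy=4.6,interpolation=cv2.INTER_CUBIC))
cv2.imwrite("pics/t_mat.png",cv2.resize(t[195:295,440:525],None,fx=5,fy=5,interpolation=cv2.INTER_CUBIC))
E
```

```text
(no output)
```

View pics/t_lid.png

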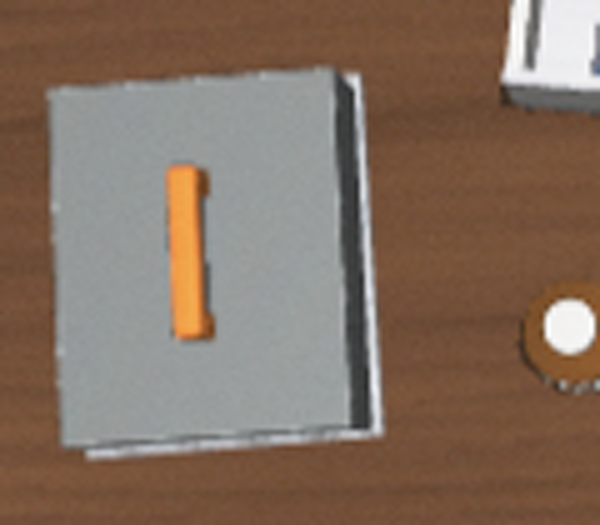

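View pics/t_ch.png

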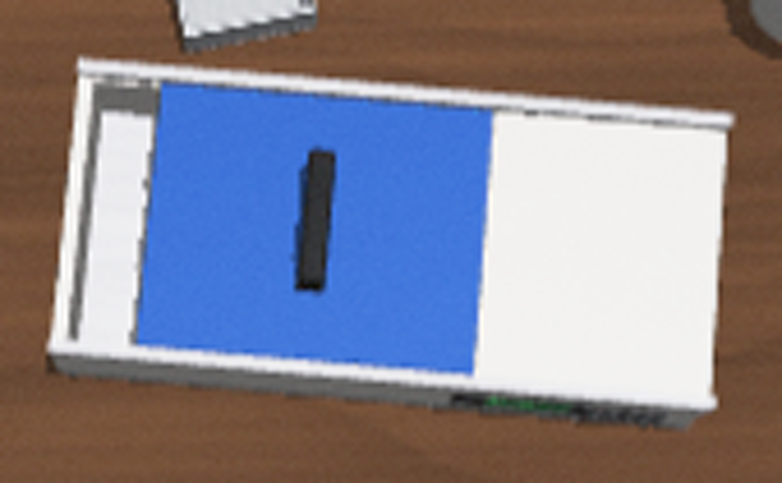

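View pics/t_mat.png

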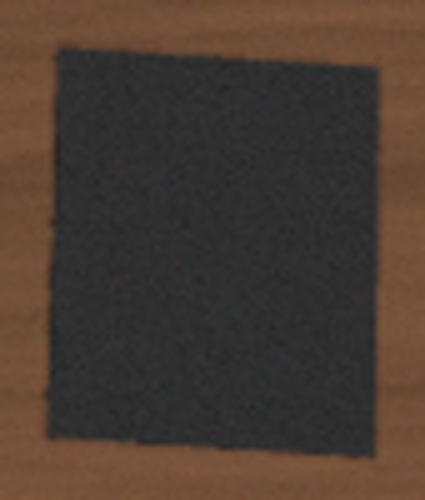

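```bash
python3 - <<'E'
from h import *
np.set_printoptions(precision=4,suppress=True)
f=frame("top")
def fit(px,sc,off,z,L):  # L: (x-dir len, y-dir len); corners order TL,TR,BR,BL in image => world (+x,+y),(+x,-y),(-x,-y),(-x,+y)
    P=p2w(f,np.array(px)/sc+off,z)[:,:2]
    m=np.array([[1,1],[1,-1],[-1,-1],[-1,1]])*np.array(L)/2
    c=P.mean(0); H=(P-c).T@m; th=np.arctan2(H[1,0]-H[0,1],H[0,0]+H[1,1])
    Rm=np.array([[np.cos(th),-np.sin(th)],[np.sin(th),np.cos(th)]])
    print(c,th,"res",(P-c-(m@Rm.T)).round(4).tolist())
    return c,th
fit([(48,90),(336,70),(350,430),(63,447)],5,(180,215),.072,(.172,.138))
fit([(80,60),(733,115),(715,408),(48,347)],4.6,(270,155),.078,(.156,.344))
fit([(60,48),(379,68),(375,458),(48,438)],5,(440,195),.003,(.2,.165))
print(p2w(f,np.array([[316,220],[322,150],[310,290]])/4.6+(270,155),.102))
print("lid handle",p2w(f,np.array([[187,252],[184,168],[192,338]])/5+(180,215),.100))
E
```

```text
[0.4562 0.3227] 0.04198951802802427 res [[-0.0003, 0.0009], [-0.0002, -0.0006], [-0.0002, 0.0007], [0.0007, -0.001]]
[ 0.5943 -0.004 ] -0.11799143439166916 res [[-0.001, -0.0001], [-0.0002, -0.0], [0.0003, -0.0002], [0.0009, 0.0004]]
[ 0.4994 -0.3277] -0.09073304496444634 res [[-0.0005, -0.0008], [-0.0002, 0.0007], [0.0006, 0.0006], [0.0002, -0.0005]]
[[0.5956 0.0365 0.102 ]
 [0.6321 0.0323 0.102 ]
 [0.5594 0.0406 0.102 ]]
lid handle [[0.4561 0.3217 0.1   ]
 [0.4954 0.3233 0.1   ]
 [0.4162 0.3192 0.1   ]]
```

```bash
python3 - <<'E'
from h import *
np.set_printoptions(precision=4,suppress=True)
for y in (0.042+np.pi/2,0.042-np.pi/2): print(ik([0.456,0.322,0.25],down(y)), ik([0.4994,-.3277,0.25],down(y-.13)))
y=0.042+np.pi/2
if ik([0.456,0.322,0.25],down(y)) is not None:
    movep([0.456,0.322,0.25],down(y))
    f=frame("wrist"); save(f,"w1"); s=get_state(); print(s["clock"],s["position"],s["contact_force"])
    print(w2p(f,[[.4562,.3227,.1],[.4962,.3244,.1],[.4162,.321,.1]]))
E
```

```text
[ 0.4826  0.33   -0.1383  1.1024 -0.      0.4406] [-0.7042  0.4041 -0.0291  1.1376  0.     -0.6162]
[ 0.4826  0.33   -0.1383  1.1024 -0.     -2.701 ] [-0.7042  0.4041 -0.0291  1.1376  0.      2.5253]
2.9 [0.4552 0.3228 0.2499] [-0.1827  0.134   0.1585]
[[316.2794 221.3282]
 [316.3186 266.8304]
 [316.2426 172.47  ]]
```

View pics/w1.png

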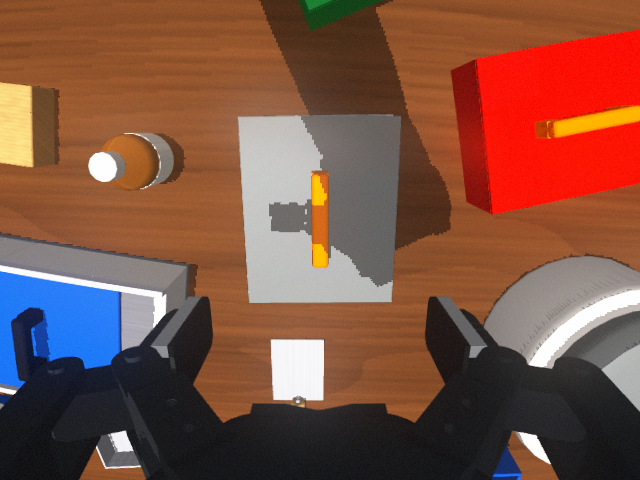

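```bash
python3 - <<'E'
from h import *
np.set_printoptions(precision=4,suppress=True)
c=np.array([0.4562,0.3217])
print(move_l([*c,0.13],0.2))
print(move_l([*c,0.077],0.08,until_force=8)); s=get_state();print(s["position"],s["contact_force"])
grab(40); s=get_state();print(s["clock"],s["position"],s["finger_gap"],s["contact_force"])
print(move_l([*c,0.26],0.12)); s=get_state();print(s["clock"],s["position"],s["finger_gap"],s["contact_force"])
f=frame("wrist"); save(f,"w2"); save(frame("top"),"t2")
E
```

```text
False
False
[0.4565 0.3219 0.0773] [ 0.7901  0.8891 -0.3799]
5.1083 [0.4564 0.322  0.0773] 0.1582500103813539 [-0.7114  0.1781  2.816 ]
False
6.7833 [0.4558 0.3215 0.2592] 0.15636533245216389 [ 0.7406 -0.2757 -3.0091]
```

View pics/w2.png

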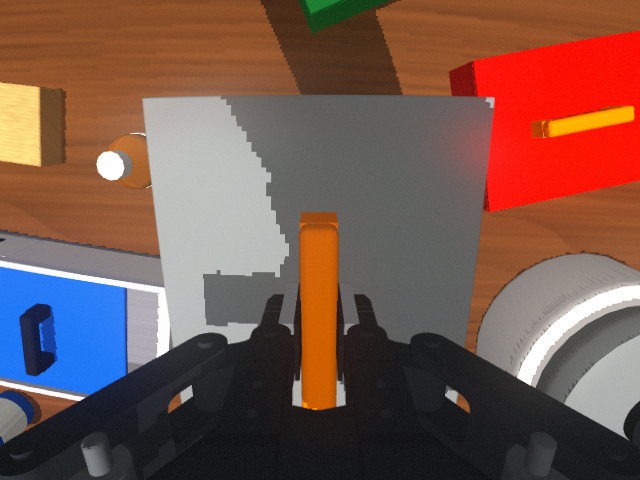

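View pics/t2.png

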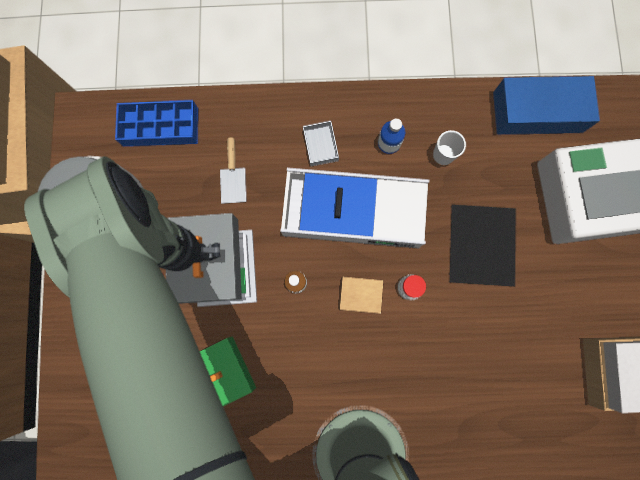

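```bash
python3 - <<'E'
from h import *
np.set_printoptions(precision=4,suppress=True)
c=[0.4994,-.3277]
movep([*c,0.26],down(-.0907+np.pi/2)); s=get_state();print(s["clock"],s["position"],s["finger_gap"])
move_l([*c,0.10],0.15)
print(move_l([*c,0.070],0.04,until_force=5)); s=get_state();print(s["clock"],s["position"],s["contact_force"])
let_go(); sleep(.2)
move_l([*c,0.26],0.2)
f=frame("wrist");save(f,"w3")
for d in tip_of("wrist","lid"): print(d["score"],p2w(f,d["centre"],.003))
movep([0.45,-0.05,0.3],down(-.0907+np.pi/2))
s=get_state();print(s["clock"])
E
```

```text
9.2 [ 0.4999 -0.3267  0.2601] 0.1516853013325621
True
11.075 [ 0.4989 -0.3274  0.0723] [0.0304 0.3527 4.9633]
0.56 [[ 0.4977 -0.3226  0.003 ]]
14.2583
```

View pics/w3.png

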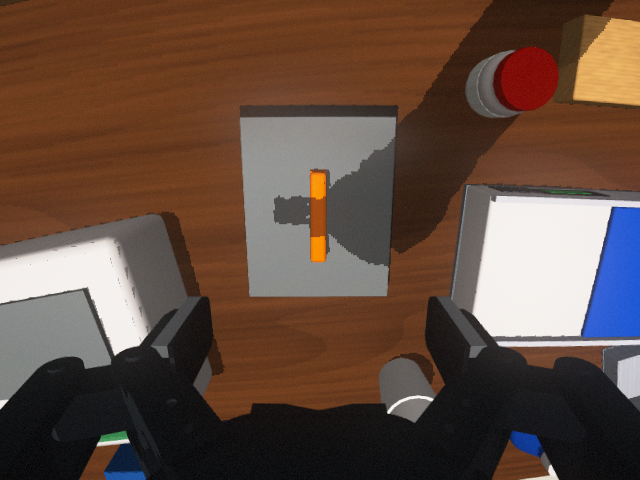

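```bash
cat >> h.py <<'E'
CH=np.array([0.5943,-.004]); CT=-0.118
def ch(x,y): 
    c,s=np.cos(CT),np.sin(CT); return CH+np.array([c*x-s*y,s*x+c*y])
E
python3 - <<'E'
from h import *
np.set_printoptions(precision=4,suppress=True)
o=down(CT+np.pi/2)
p=ch(0,.0405)
movep([*p,0.2],o)
f=frame("wrist");save(f,"w4")
move_l([*p,0.125],0.15)
print(move_l([*p,0.080],0.06,until_force=8))
grab(30); s=get_state();print(s["clock"],s["position"],s["finger_gap"],s["contact_force"])
q=ch(0,-.092)
print(move_l([*q,s["position"][2]],0.08,until_force=15)); s=get_state();print(s["clock"],s["position"],s["contact_force"])
let_go(); sleep(.1)
s=get_state();print(s["position"])
move_l([*s["position"][:2],0.2],0.2)
c,si=np.cos(CT),np.sin(CT); d=s["position"][:2]-CH; print("handle in ch",d@[c,si],d@[-si,c])
E
```

```text
False
17.325 [0.5991 0.0362 0.0802] 0.15642421713399438 [-1.7358 -1.105   2.4908]
True
18.7583 [ 0.5848 -0.0863  0.0802] [0.4848 0.9305 2.853 ]
[ 0.585  -0.0857  0.0802]
handle in ch 0.0003931897438721483 -0.08218705692642536
```

View pics/w4.png

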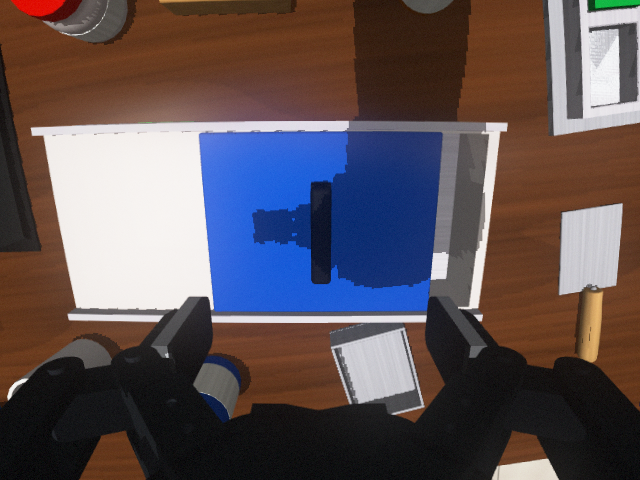

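```bash
python3 - <<'E'
from h import *
np.set_printoptions(precision=4,suppress=True)
movep([0.48,0.32,0.28],down(0.042+np.pi/2))
f=frame("wrist");save(f,"w5"); 
import pickle; pickle.dump({k:f[k] for k in f},open("w5.pkl","wb"))
for b in range(4):
    for d in tip_of("wrist",f"block{b}")[:2]: print(b,d["score"],d["centre"],p2w(f,d["centre"],.008))
movep([0.5,0.0,0.35],down(0.042+np.pi/2))
f=frame("top");save(f,"t5")
for b in range(4):
    for d in tip_of("top",f"block{b}")[:2]: print(b,d["score"],d["centre"],p2w(f,d["centre"],.008))
t=f["img"][:,:,::-1]
cv2.imwrite("pics/t5a.png",cv2.resize(t[215:320,180:300],None,fx=5,fy=5,interpolation=cv2.INTER_CUBIC))
print(get_state()["clock"])
E
```

```text
0 0.61 [348.1, 205.7] [[0.4909 0.3554 0.008 ]]
0 0.6 [294.4, 144.2] [[0.4243 0.2918 0.008 ]]
1 0.61 [348.1, 205.7] [[0.4909 0.3554 0.008 ]]
1 0.6 [294.4, 144.2] [[0.4243 0.2918 0.008 ]]
2 0.61 [348.1, 205.7] [[0.4909 0.3554 0.008 ]]
2 0.6 [294.4, 144.2] [[0.4243 0.2918 0.008 ]]
3 0.61 [348.1, 205.7] [[0.4909 0.3554 0.008 ]]
3 0.6 [294.4, 144.2] [[0.4243 0.2918 0.008 ]]
0 0.9 [237.8, 284.0] [[0.4174 0.2919 0.008 ]]
0 0.72 [218.2, 253.0] [[0.4968 0.3416 0.008 ]]
1 0.9 [237.8, 284.0] [[0.4174 0.2919 0.008 ]]
1 0.72 [218.2, 253.0] [[0.4968 0.3416 0.008 ]]
2 0.9 [237.8, 284.0] [[0.4174 0.2919 0.008 ]]
2 0.72 [218.2, 253.0] [[0.4968 0.3416 0.008 ]]
3 0.9 [237.8, 284.0] [[0.4174 0.2919 0.008 ]]
3 0.72 [218.2, 253.0] [[0.4968 0.3416 0.008 ]]
23.6167
```

View pics/w5.png

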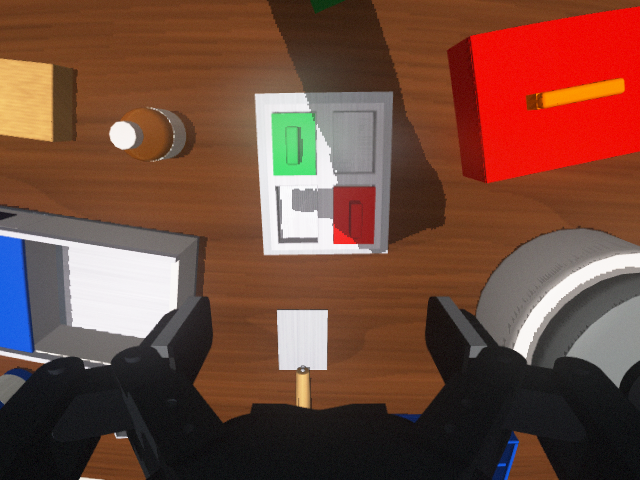

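View pics/t5a.png

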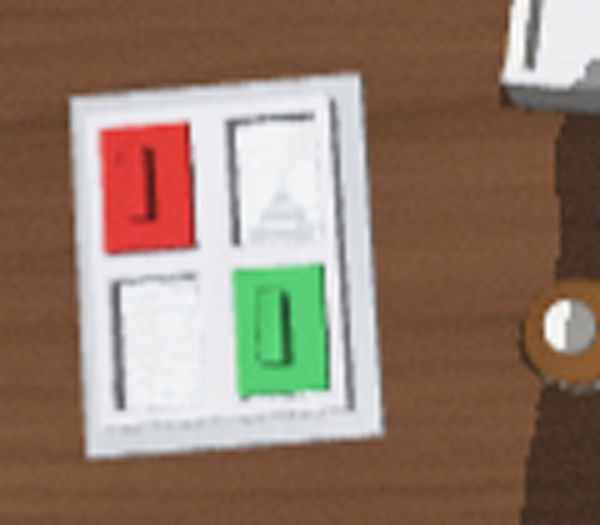

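View pics/t5.png

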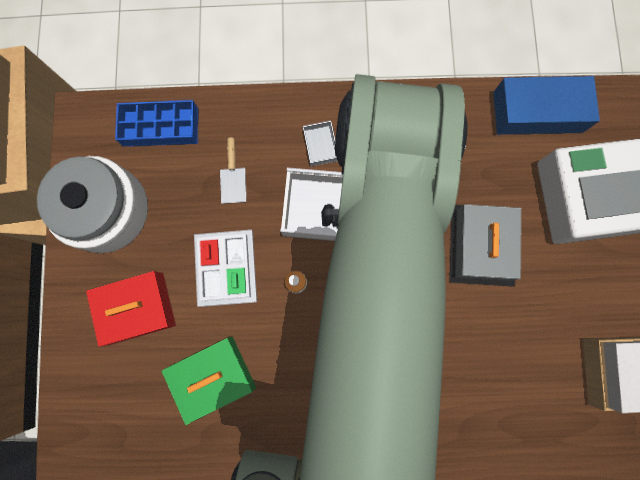

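```bash
python3 - <<'E'
from h import *
import pickle
np.set_printoptions(precision=4,suppress=True)
def fit(P,L):
    m=np.array([[1,1],[1,-1],[-1,-1],[-1,1]])*np.array(L)/2
    c=P.mean(0); H=(P-c).T@m; th=np.arctan2(H[1,0]-H[0,1],H[0,0]+H[1,1])
    Rm=np.array([[np.cos(th),-np.sin(th)],[np.sin(th),np.cos(th)]])
    print(c,th,"res",(P-c-(m@Rm.T)).round(4).tolist())
    for q in ([.038,.031],[-.038,-.031]): print(c+Rm@q)
ft=frame("top"); fw=pickle.load(open("w5.pkl","rb"))
fit(p2w(ft,np.array([(70,97),(360,73),(384,436),(86,458)])/5+(180,215),.008)[:,:2],(.182,.148))
fit(p2w(fw,np.array([(388,253),(265,255),(255,94),(393,91)]),.008)[:,:2],(.182,.148))
print("fins top(z .063) red, green, top cam then wrist")
print(p2w(ft,np.array([[149,182],[273,327]])/5+(180,215),.063))
print(p2w(fw,[[354,221],[292,145]],.063))
E
```

```text
[0.4588 0.3244] 0.05544840439776303 res [[0.0006, 0.0005], [0.0006, -0.0001], [-0.001, -0.001], [-0.0003, 0.0006]]
[0.495  0.3575]
[0.4226 0.2914]
[0.4595 0.3276] 0.061219323586543 res [[0.0006, -0.0002], [0.0001, 0.0003], [-0.0002, -0.0001], [-0.0005, -0.0]]
[0.4955 0.3609]
[0.4234 0.2944]
fins top(z .063) red, green, top cam then wrist
[[0.4942 0.349  0.063 ]
 [0.4228 0.289  0.063 ]]
[[0.4956 0.3574 0.063 ]
 [0.4231 0.293  0.063 ]]
```

```bash
cat > pick.py <<'E'
from h import *
np.set_printoptions(precision=4,suppress=True)
def st(m=""): 
    s=get_state(); print(m,round(s["clock"],2),s["position"],round(s["finger_gap"],3),s["contact_force"]); return s
def pick(p,yaw):
    movep([*p,0.2],down(yaw)); move_l([*p,0.09],0.15)
    print("touch",move_l([*p,0.0435],0.06,until_force=6)); st("down")
    grab(35); st("grab"); sleep(.1)
    move_l([*p,0.12],0.06); st("up"); move_l([*p,0.21],0.15)
    save(frame("wrist"),"held%d"%(get_state()["clock"]*10))
E
python3 - <<'E'
from pick import *
pick([.423,.293],.058+np.pi/2)
for y in (CT,CT+np.pi,CT-np.pi): print(ik([*ch(0,.123),.2],down(y)))
print(get_state()["q"])
E
ls pics
```

```text
touch False
down 26.75 [0.4232 0.2931 0.0437] 1.002 [-0.1112  0.8865 -0.2531]
grab 27.42 [0.4228 0.2929 0.0434] 0.131 [-0.4656 -0.1764 -0.8388]
up 28.94 [0.4227 0.2928 0.1196] 0.13 [-0.0617  0.0204 -0.9691]
[ 0.0727  0.4766 -0.0451  1.0491  0.      1.7615]
[ 0.0727  0.4766 -0.0451  1.0491  0.     -1.3801]
[ 0.0727  0.4766 -0.0451  1.0491  0.     -1.3801]
[ 0.4622  0.278  -0.3206  0.9744  0.      0.4043]
held297.png
scene0.png
t2.png
t5.png
t5a.png
t_ch.png
t_lid.png
t_mat.png
top0.png
w1.png
w2.png
w3.png
w4.png
w5.png
wrist0.png
```

View pics/held297.png

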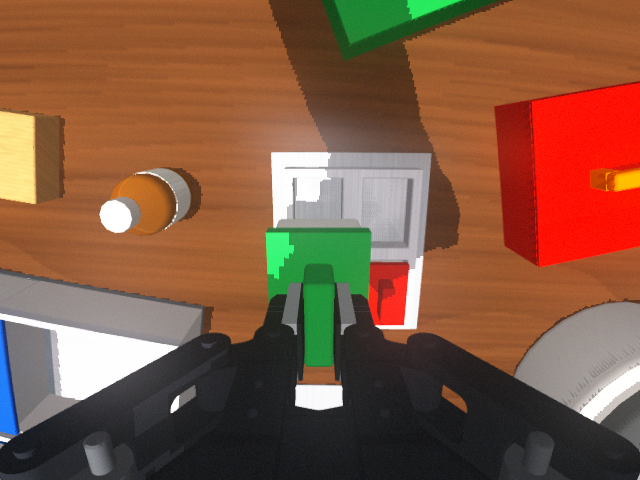

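```bash
cat >> pick.py <<'E'
def place(y):
    p=ch(0,.085+y)
    movep([*p,0.21],down(CT)); st("hover"); move_l([*p,0.075],0.12)
    print("touch",move_l([*p,0.038],0.03,until_force=3)); st("down")
    let_go(); sleep(.2); st("rel")
    move_l([*p,0.2],0.15); save(frame("wrist"),"pl%d"%(get_state()["clock"]*10))
E
python3 - <<'E'
from pick import *
place(-.037)
p=[.4953,.3585]; movep([*p,0.28],down(.058+np.pi/2)); f=frame("wrist"); save(f,"w6")
st()
E
ls -t pics|head -3
```

```text
hover 30.91 [0.5993 0.0443 0.2093] 0.133 [-0.0042  0.9488 -0.0676]
touch True
down 33.15 [0.5994 0.0438 0.0431] 0.131 [-0.8813  0.6303  4.2682]
rel 34.06 [0.5987 0.0438 0.0424] 1.002 [ 0.6615 -0.3107  0.0073]
 36.65 [0.4957 0.3576 0.2794] 0.996 [ 0.7651 -0.065   0.2553]
w6.png
pl353.png
held297.png
```

View pics/pl353.png

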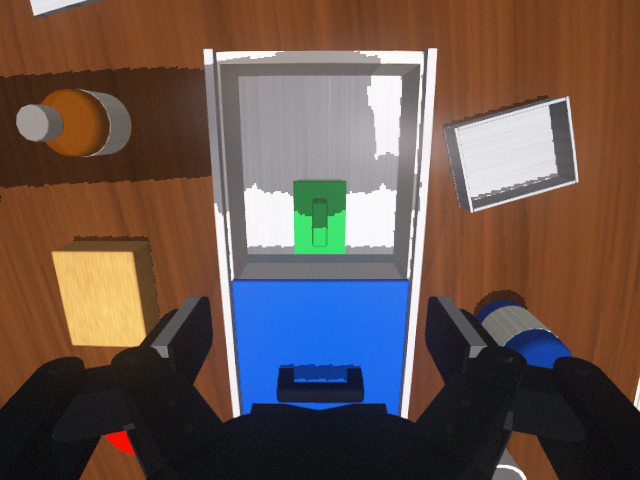

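View pics/w6.png

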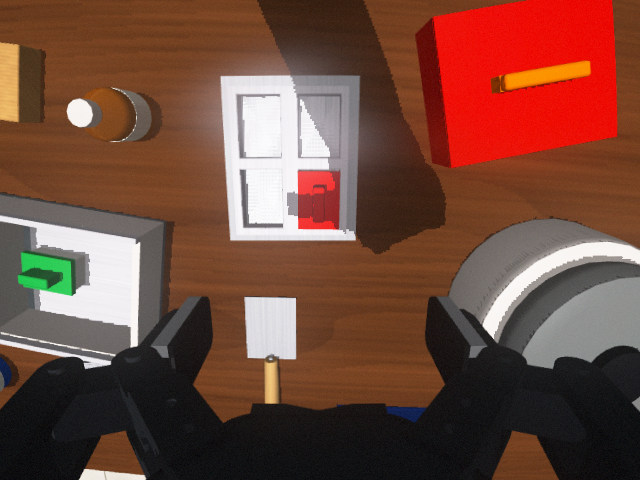

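Green stands in the compartment (320,220); the red block is still in its cavity (320,200).

```bash
python3 - <<'E'
from pick import *
pick([.4953,.3585],.058+np.pi/2)
s=st("held")
assert s["finger_gap"]>.08
place(.040)
movep([0.50,0.2,0.35],down(CT)); save(frame("top"),"t7"); save(frame("scene"),"s7"); st()
E
ls -t pics|head -4; cp pics/$(ls -t pics|grep pl|head -1) pics/plB.png; cp pics/$(ls -t pics|grep held|head -1) pics/heB.png
```

```text
touch False
down 38.88 [0.4956 0.3587 0.0437] 0.997 [ 0.7428 -0.0729  0.1247]
grab 39.54 [0.4953 0.3584 0.0435] 0.134 [ 0.4313 -0.1207 -0.1949]
up 41.07 [0.495  0.3583 0.1195] 0.128 [ 0.1151 -0.202  -1.5524]
held 41.87 [0.4945 0.3581 0.2086] 0.131 [ 0.1797  0.0745 -1.8373]
hover 43.07 [0.6085 0.1206 0.2094] 0.134 [ 0.2262  1.8726 -0.5248]
touch True
down 45.3 [0.6085 0.1201 0.0433] 0.131 [-0.7466  0.2299  4.0497]
rel 46.21 [0.6077 0.12   0.0425] 1.004 [-0.8745  0.7449 -0.5032]
 48.38 [0.5002 0.1992 0.3478] 1.0 [ 0.4911 -0.056  -0.1043]
s7.png
t7.png
pl474.png
held418.png
```

View pics/plB.png

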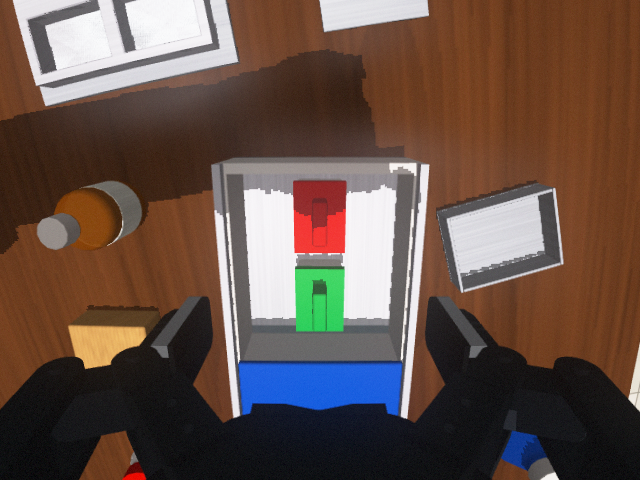

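View pics/t7.png

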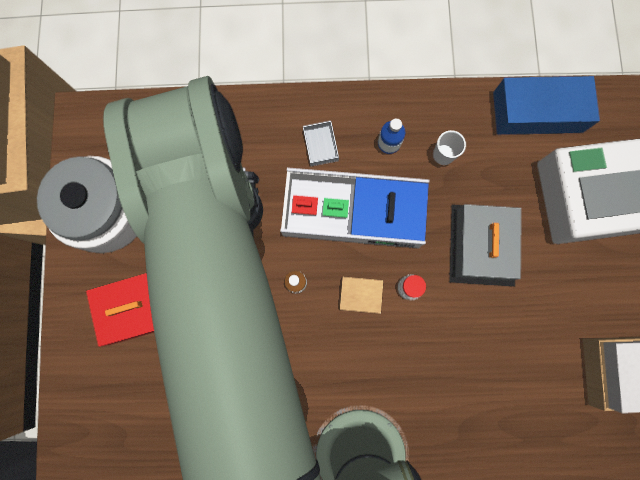

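View pics/s7.png

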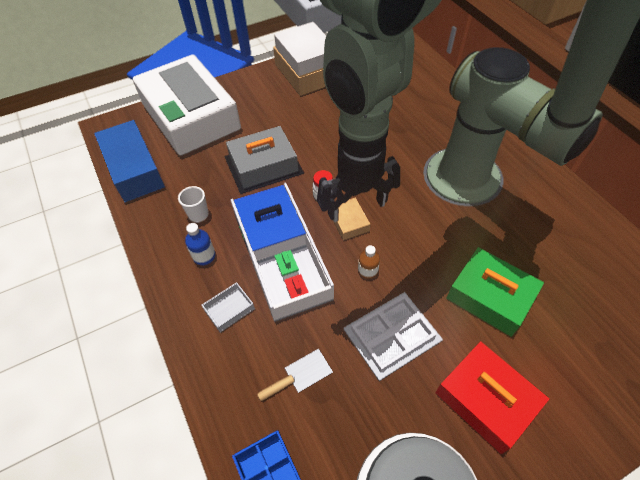

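```bash
python3 - <<'E'
from pick import *
o=down(CT+np.pi/2); p=ch(0,-.083)
movep([*ch(0,-.083),0.2],o); move_l([*p,0.125],0.15)
print(move_l([*p,0.080],0.06,until_force=8))
grab(30); s=st("grab")
q=ch(0,.097)
print(move_l([*q,s["position"][2]],0.08,until_force=18)); s=st("shut")
c,si=np.cos(CT),np.sin(CT); d=s["position"][:2]-CH; print("handle in ch",d@[c,si],d@[-si,c])
let_go(); sleep(.1); s=st()
d=s["position"][:2]-CH; print("handle in ch",d@[c,si],d@[-si,c])
move_l([*s["position"][:2],0.25],0.2)
save(frame("wrist"),"w8")
c=[0.4994,-.3277]; movep([*c,0.26],down(-.0907+np.pi/2)); f=frame("wrist"); save(f,"w9")
print(w2p(f,[[*c,.095+.006]])); st()
f=frame("top"); save(f,"t8")
E
```

```text
False
grab 52.39 [ 0.5846 -0.0864  0.0802] 0.158 [-0.6015  1.0062  2.1402]
True
shut 54.3 [0.6041 0.0804 0.0802] 0.157 [ 1.0042 -1.7446  3.6566]
handle in ch -0.00024305211355032594 0.08497060699632904
 55.09 [0.6036 0.0792 0.0802] 0.997 [-0.0492  0.0148 -0.2015]
handle in ch -0.0005842994834806339 0.08371230997228106
[[315.0454 217.6025]]
 57.74 [ 0.5    -0.3266  0.2599] 0.996 [0.404  0.727  0.0881]
```

View pics/w8.png

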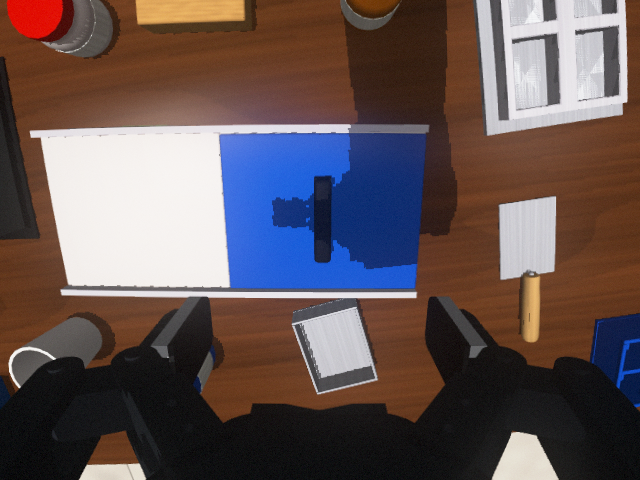

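View pics/w9.png

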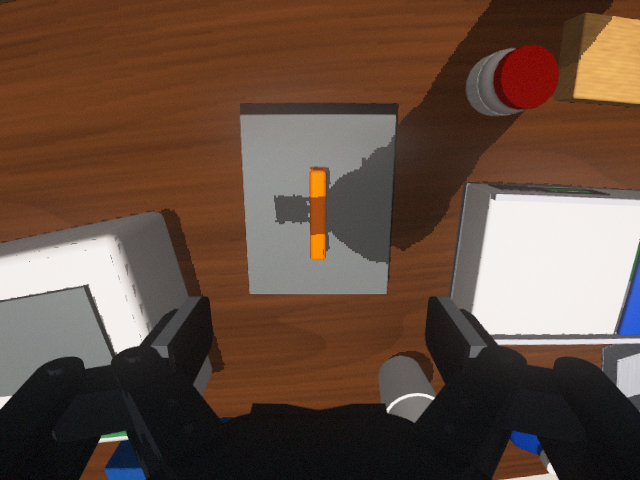

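View pics/t8.png

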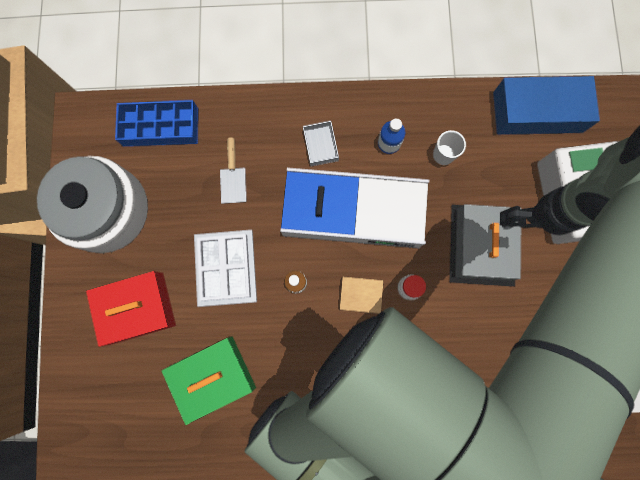

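```bash
python3 - <<'E'
from h import *
np.set_printoptions(precision=4,suppress=True)
f=frame("wrist")
P=p2w(f,[[318.5,169],[318.5,260]],.101)   # top bar at lid z=3+92=95 -> center86+6
P=p2w(f,[[318.5,169],[318.5,260]],.095); print(P,P.mean(0), np.linalg.norm(P[0]-P[1]))
print("lid top plate corners"); Q=p2w(f,[[240.5,115],[397,114],[388,293.5],[249,295]],.067); print(Q,Q.mean(0))
ft=frame("top"); 
t=ft["img"][195:295,440:530,::-1]; cv2.imwrite("pics/t9.png",cv2.resize(t,None,fx=6,fy=6,interpolation=cv2.INTER_CUBIC))
E
```

```text
[[ 0.4597 -0.3211  0.095 ]
 [ 0.5399 -0.3282  0.095 ]] [ 0.4998 -0.3247  0.095 ] 0.08054700367910166
lid top plate corners
[[ 0.409  -0.3857  0.067 ]
 [ 0.4203 -0.2481  0.067 ]
 [ 0.5919 -0.2625  0.067 ]
 [ 0.5812 -0.4022  0.067 ]] [ 0.5006 -0.3246  0.067 ]
```

View pics/t9.png

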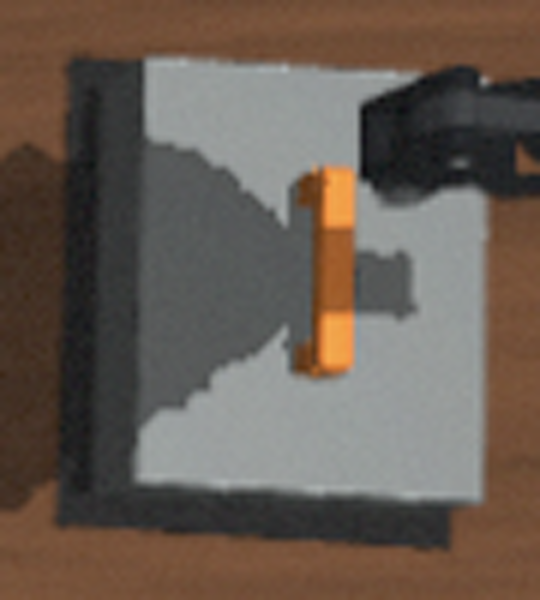

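```bash
python3 - <<'E'
from pick import *
c=[0.5000,-.3270]
move_l([*c,0.12],0.2); print(move_l([*c,0.073],0.06,until_force=8)); s=st("down")
grab(40); s=st("grab"); zg=s["position"][2]
move_l([*c,0.27],0.12); s=st("up"); assert s["finger_gap"]>.1
t=[.4592,.326]; movep([*t,.27],down(.058+np.pi/2)); st("over")
move_l([*t,.125],.15); st("near")
r=move_l([*t,zg+.003],.03,until_force=5); s=st("seat %s"%r); print("expected z",zg+.005)
np.save("zg.npy",zg)
E
```

```text
False
down 59.67 [ 0.5002 -0.3272  0.0732] 1.001 [-0.5447  0.7714  0.3376]
grab 60.33 [ 0.5    -0.3272  0.0732] 0.155 [-1.0194  0.0978  1.2747]
up 62.12 [ 0.4997 -0.3267  0.2692] 0.15 [-0.3891 -0.6334 -3.3271]
over 64.45 [0.4598 0.3253 0.27  ] 0.154 [-1.0351 -0.0071 -2.5383]
near 65.57 [0.4599 0.3263 0.1259] 0.15 [-0.1173 -0.0886 -3.1995]
seat True 66.99 [0.4591 0.3259 0.0782] 0.154 [-0.7878 -0.6571  5.5624]
expected z 0.07820370902787831
```

Seated at exactly the expected height. Release and check.

```bash
python3 - <<'E'
from pick import *
let_go(); sleep(.2); t=[.4592,.326]
move_l([*t,.25],.15); save(frame("wrist"),"w10")
movep([0.35,-0.2,0.35],down(0.0+np.pi/2)); f=frame("top"); save(f,"t10"); save(frame("scene"),"s10"); st()
g=f["img"][:,:,::-1]
cv2.imwrite("pics/t10a.png",cv2.resize(g[215:320,180:300],None,fx=5,fy=5,interpolation=cv2.INTER_CUBIC))
E
```

```text
71.32 [ 0.3504 -0.1995  0.3498] 1.0 [0.6036 0.5824 0.5363]
```

View pics/t10a.png

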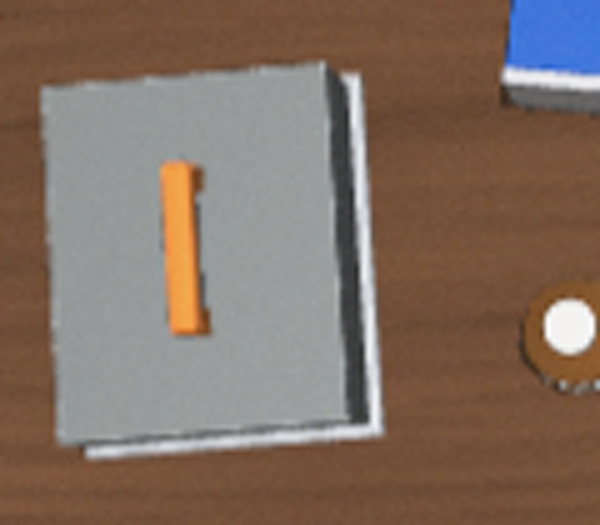

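View pics/s10.png

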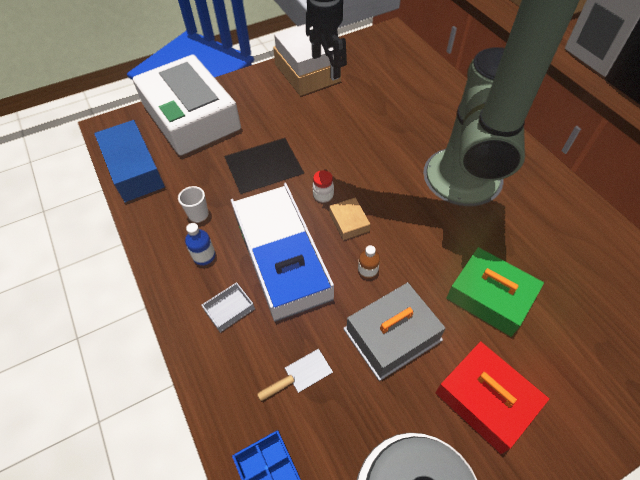

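View pics/t10.png

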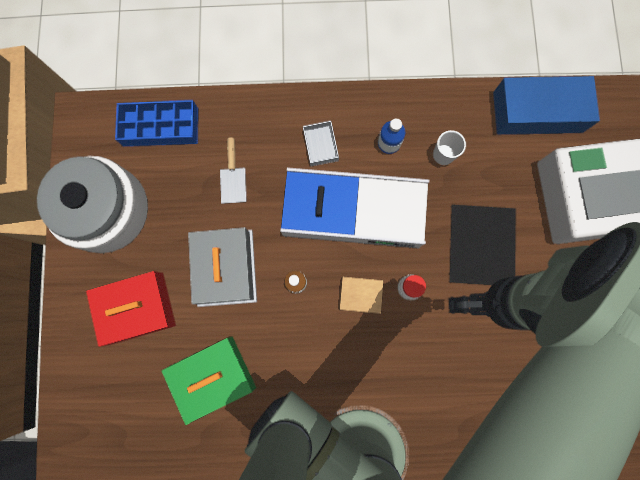

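```bash
python3 -c "
from cell import *
print(sign_off())"
```

```text
the job is handed in; nothing more can be done
None
```

I completed every step of the task and handed it in at about 71 s of robot time. `sign_off()` gives no verdict, so these are my own checks only.

- **Lid off:** I lifted the grey dust lid off the tray and set it down upright and released on the black mat.
- **Cover open:** I slid the blue cover to its open stop.
- **Blocks:** Only two blocks were present, red and green. I lifted both out of their moulds and stood them wax face down, one behind the other, on the chiller floor. Each was lowered until it touched and released there.
- **Cover shut:** I slid the cover back to its shut stop. Its measured travel was 167.8 mm against 168 mm nominal.
- **Lid back:** I put the dust lid back on the empty tray. It touched down at tool height 78.2 mm, exactly the height expected for a seated lid.

**Last pictures:** The top and scene views show the lid level and square on the tray flange, the cover shut and the mat empty. The other items are where they were, and the arm is clear of everything. I checked the blocks by camera just before closing the cover, and they can't be seen under it now.

**Disagreement:** The wrist and top cameras placed the tray about 3 mm apart in y. I used a value in between, and the lid went on without jamming.

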